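# Fit the logger's battery pack, flip out its stand and hold it upright

## Robot

A 6-joint arm with a two-finger parallel gripper is mounted at the origin on a cart in front of the work surface, level with it; the furniture and walls round the work are solid. World frame = base frame: x ahead of the robot, y to its left, z up, the work surface at z = 0. Lengths are in mm, angles in rad, forces in N, time in s.
With the tool pointing down it reaches from about 275 to 1000 mm from the base axis. Payload 8.4 kg.
Tool frame: the origin (TCP) lies on the centre line of the jaws, within the pads' length; the fingertips stand 14 mm ahead of it and the grasp point (between the pads) lies 5 mm behind it; z points along the fingers, y is the line along which they close (so a half turn about z gives the same grasp; the last joint's range is limited). The gripper opens to 85 mm and grips with 20 to 120 N. Pads are 22 mm wide; open, the fingers measure 114 mm over their backs; the gripper's body (76 mm by 85 mm) begins 54 mm behind the grasp point. The pads swing forward as they close: fully open they stand 13 mm farther back than shut.
Start: joints at [1.336, 0.353, 1.633, -0, 1.155, -0.002], TCP at [144.188, 608.143, 245.281] pointing down, gripper open.
Joint ranges: [-2.63, 2.63], [-0.92, 2.1], [0.06, 2.66], [-1.3, 4.44], [0, 2.69], [-3.02, 3.02]. Speed limits (rad/s): [2.22, 2.22, 2.79, 3.14, 3.14, 3.14].

## Interface

Orientations are given as [roll, pitch, yaw] about the fixed x, y, z axes, in that order (R = Rz(yaw) Ry(pitch) Rx(roll)).
In Python, from rig import r gives the robot as it stands.
- The arm moves only by the tool step_arm, never from a script. Its argument "plan" is text: rows parted by semicolons, each of 7 numbers parted by spaces: the turn, a rotation vector about the world's x, y, z in degrees, then the shift along the world's x, y, z in mm, then the closure in counts, from 0 (fully open) to 255 (shut). In form: rx ry rz x y z hand; .... A call has 1 to 8 rows; each row is the pose to reach, as a shift and turn from the pose commanded when the call began; what a row does not reach only later rows make up. A row lasts 1/10 s, in which the tool goes at most 50 mm and 8.59 degrees, less where a joint would pass 70% of its speed; a pose out of reach is approached as far as the arm can. A call with a gripper value outside its range is refused whole. The fingers move at their own pace and stop on an object; "force" is the grip in N (left out, the last holds). Time passes only in rows, so rows that repeat a pose let the fingers close. It gives the time, the measured TCP pose, the force, the opening and the grip force at its end, in the units of the state.
- r.sense(): the state, without advancing time (a new reading comes with each control period).
- r.grab_frame(name): name is "side" or "top"; returns (picture, depth): 400x640x3 uint8, red, green, blue; 400x640 float32, mm along the optical axis (not along the pixel's ray), 0 where there is no reading.
- r.get_calibration(name): a dict with "K" (3x3 intrinsics, pixels), "world_from_camera" (4x4, takes a point from camera to world coordinates). Camera axes: x right, y down, z forward; pixel columns grow to the right and rows downward; lengths in mm; the calibration is good to about 2 mm. A picture is of the moment at which its call begins. get_calibration takes no time and is no camera call.
- r.sign_off(): hands the job in; it is judged then, once.
The state is a dict: "clock": time; "qpos": joint angles; "qvel": joint speeds; "joint_efforts": joint torques, N m; "eef_pos": TCP position; "tcp_rot": TCP orientation; "contact_force": force on the tool from outside, world axes, zero at the start; "wrist_torque": the same for the moment, N m; "opening": opening from 0.0 (shut) to 1.0 (fully open); "grasp_force": force on a finger pad.
Only numpy, scipy, OpenCV 4.12 (cv2) and the standard library are available. Lean on these libraries where they do the work, as an engineer would, in place of code of your own. Each camera call takes 0.05 s, during which the arm holds its last target. There are 200 camera calls.

## Task

The portable data logger lies face down on its service mat. Seat the battery pack fully home, flat and square in the pocket in the logger's back, then flip the stand leg over its centre until it snaps out against its stop, then raise the logger by its carrying handle, set it gently upright on its foot on the mat and finish still gripping the handle, holding it upright with its foot resting on the mat: the stand's hub screw is not tight yet, so its leg must hang clear of the mat and you alone keep the logger from tipping. Leave the screwdriver, bottle and beaker where they are.

Things in the scene. Friction and masses are not known exactly. Their poses are not given: they have to be found in the camera images.
- mat: teal rubber service mat, 310 x 190 x 3 mm, fixed to the worktop; origin at the middle of its underside, x along its length. The logger lies on it
- pack_mid (a point): battery pack, loose: dark block 44 mm (its x) x 70 mm (its y) x 24 mm high with a nose 20 mm wide that stands 10 mm out at its +y end; on top a yellow pull rib 14 mm thick (x), 50 mm long (y), 18 mm high. This point is its centre, half-way up the 42 mm overall height, 21 mm above its underside. Axes are the pack's; z up out of the rib. 90 g, starts standing on the worktop rib up
- pocket (a point): middle of the floor of the pocket in the logger's back, axes of the logger: x to its top (handle end), y across, z out of its back. Pocket 47 (x) x 73 (y) mm, 20 deep, plus a slot 23 wide, 10 long at its +y end for the pack's nose: the pack goes in with its x and y along the logger's. Seated, its underside lies on this floor, its shoulders 4 mm and rib top 22 mm above the logger's back
- hub (a point): hub of the stand: a point on the leg's hinge axis (logger's y), 54 mm from the pocket's middle towards the top, 12 mm above the logger's back; axes of the logger. The lugs and the spring beside them reach from 24 mm on the -y side to 31 mm on the +y side of the leg; top of the hub 9 mm above the axis
- leg_tip (a point): stand leg: a round bar 9 mm thick with a black rubber ball, 18 mm across, as its foot; this point is the ball's centre, 88 mm from the hub axis. Its x points along the leg. A pinched ball can turn between the fingers; the bar pinched along its length cannot. Stowed, it points to the handle, 12 mm above the logger's back, the ball just past the case's top edge
- leg (a joint): angle of the stand leg, rad: 0 stowed along the back pointing to the handle, 1.57 straight out of the back, 2.55 out at its stop, pointing out and down to the foot end. The tension spring beside the hub goes over centre at about 1.3: below that it pulls the leg back to 0, above it drives it on to 2.55; swinging it needs under 3 N at the ball
- handle (a point): middle of the carrying handle's grip tube: round, 16 mm thick, 94 mm long along the logger's y, turns about its own axis against a slight drag, so the logger swings on it and, lifted clear, hangs plumb within a second; axes of the logger. 40 mm beyond the top edge of the case with open space (32 mm) between, 24 mm above the face; 226 mm from the foot edge
- logger_foot (a point): middle of the lowest edge of the logger's half-round rubber foot strip (radius 10 mm, 130 mm long along y), 18 mm above the face; axes of the logger (x to the top). Case 150 mm wide, 172 tall, 36 thick, about 0.75 kg in all. Upright, x points up, this point touches the mat and the back faces away from where the handle lay, the open leg reaching 85 mm out behind, 18 mm above the mat
- logger: the logger itself, loose; origin on the face (its underside while it lies), below the foot edge; axes x to the top, y across, z out of the back
- screwdriver: orange-handled screwdriver, loose bystander, 158 mm long, lying
- bottle: small blue-capped bottle, loose bystander, 47 mm wide, 103 mm high; origin under its base
- beaker: clear beaker, loose bystander, 52 mm wide, 70 mm high; origin under its base

How it is judged (in metres and radians):
On the way, in this order (a step that is already met when the one before it is completed fails the run):
1. the pack sits home, flat and square in the pocket and is let go, the logger still lying (z of pack_mid in the frame of pocket between 0.019 and 0.023 m and x of pack_mid in the frame of pocket between -0.003 and 0.003 m and y of pack_mid in the frame of pocket between -0.003 and 0.003 m and angle between the x axis of pack_mid and the x axis of pocket, either way round below 0.07 rad and angle between the z axis of pack_mid and the z axis of pocket, either way round below 0.07 rad and contact force between the fingers and pack below 0.2 N and angle between logger's own z axis and vertical below 0.1 rad), for 0.2 s.
2. the leg has gone over centre and stands out at its stop, let go, the logger still lying (z of pack_mid in the frame of pocket between 0.019 and 0.023 m and x of pack_mid in the frame of pocket between -0.003 and 0.003 m and y of pack_mid in the frame of pocket between -0.003 and 0.003 m and angle between the x axis of pack_mid and the x axis of pocket, either way round below 0.07 rad and angle between the z axis of pack_mid and the z axis of pocket, either way round below 0.07 rad and value of joint leg above 2.4 rad and contact force between the fingers and leg below 0.2 N and angle between logger's own z axis and vertical below 0.25 rad), for 0.2 s.
At the end, for the whole second after the job is handed in: The logger stands upright within 7 degrees, its foot resting on the mat (0.4 N or more), its handle gripped by the fingers (2 N or more), and at rest; the pack sits in the pocket within 2 mm of home in depth, 3 mm sideways and 4 degrees; the leg is out at its stop (over 2.4 rad) and touches nothing (z of pack_mid in the frame of pocket between 0.019 and 0.023 m and x of pack_mid in the frame of pocket between -0.003 and 0.003 m and y of pack_mid in the frame of pocket between -0.003 and 0.003 m and angle between the x axis of pack_mid and the x axis of pocket, either way round below 0.07 rad and angle between the z axis of pack_mid and the z axis of pocket, either way round below 0.07 rad and value of joint leg above 2.4 rad and angle between logger's own x axis and vertical below 0.12 rad and height (world z) of handle above 0.2 m and height (world z) of logger_foot below 0.008 m and contact force between logger and mat above 0.4 N and contact force between leg and anything else below 0.2 N and contact force between the fingers and logger above 2 N and distance between the grasp point and handle below 0.06 m and linear speed of logger below 0.03 m/s); the arm keeps its last pose, push and grip.
It fails at once if the screwdriver, bottle or beaker was moved by more than 2 cm (distance of any of screwdriver, bottle, beaker from where it was at the start of the episode above 0.02 m).
It fails at once if the logger was banged on the mat (over 80 N) (contact force between logger and mat above 80 N).
It also fails if it takes over 72 s, if anything falls off the work surface, if the arm or the gripper's body presses on something with over 40 N, if the wrist force passes 120 N, or if a joint passes its speed limit or range.

## Working session

There is one attempt and no reset: what is moved stays moved. The work goes in short steps, Python scripts to look and compute and a tool call to move; the robot and the scene stay as the last step left them, time stands still between calls to the robot, and variables do not carry over. Pictures are saved under pics/ and viewed, at most 11 in all, crops included, and the job is handed in when it is done.

Besides the shell and the picture viewer there is one more tool, called as name(argument=value, ...), one argument or row to a line, values as JSON. step_arm: Moves the arm, as the interface text tells. Its arguments: {"type":"object","properties":{"plan":{"type":"string"},"force":{"type":"number"}},"required":["plan"]}

```bash
mkdir -p pics; ls; cat > h.py <<'E'
from rig import r
import numpy as np, cv2
def grab(n,save=None):
    p,d=r.grab_frame(n); c=r.get_calibration(n)
    if save: cv2.imwrite('pics/'+save,p[:,:,::-1])
    return p,d,np.array(c['K']),np.array(c['world_from_camera'])
def cloud(d,K,T):
    v,u=np.mgrid[:d.shape[0],:d.shape[1]]
    P=np.stack([(u-K[0,2])/K[0,0]*d,(v-K[1,2])/K[1,1]*d,d],-1)
    W=P@T[:3,:3].T+T[:3,3]; W[d==0]=np.nan
    return W
E
python3 - <<'E'
from h import *
for n in('top','side'):
    p,d,K,T=grab(n,n+'0.png'); np.savez('/tmp/'+n,p=p,d=d,K=K,T=T); print(n,K,T.round(2))
print(r.sense())
E
```

```text
pics
top [[402.12232941   0.         322.65801524]
 [  0.         402.12232941 196.8978311 ]
 [  0.           0.           1.        ]] [[-0.00000e+00 -1.00000e+00  8.00000e-02  4.91940e+02]
 [-1.00000e+00 -0.00000e+00 -3.00000e-02 -5.08000e+00]
 [ 3.00000e-02 -8.00000e-02 -1.00000e+00  1.03067e+03]
 [ 0.00000e+00  0.00000e+00  0.00000e+00  1.00000e+00]]
side [[380.9079351    0.         320.24174891]
 [  0.         380.9079351  204.21544592]
 [  0.           0.           1.        ]] [[ 9.9000e-01 -6.0000e-02  1.1000e-01  4.8380e+02]
 [-1.3000e-01 -5.4000e-01  8.4000e-01 -7.8624e+02]
 [ 1.0000e-02 -8.4000e-01 -5.4000e-01  5.4713e+02]
 [ 0.0000e+00  0.0000e+00  0.0000e+00  1.0000e+00]]
{'clock': 0.1, 'qpos': array([ 1.33559559e+00,  3.53550591e-01,  1.63404754e+00,  1.56409264e-05,
        1.15518146e+00, -2.40082159e-03]), 'qvel': array([ 0.00119714, -0.00231841, -0.00030394, -0.00037625, -0.00063393,
        0.0011297 ]), 'joint_efforts': array([-1.85209828e-03, -6.06352830e+01, -3.42821860e+01, -8.86293356e-05,
        4.13658097e-03,  1.79963104e-05]), 'eef_pos': array([144.09303965, 607.75663121, 244.65964198]), 'tcp_rot': array([-3.14040575e+00, -1.71514682e-05,  2.90878640e+00]), 'contact_force': array([-0.21146049, -0.09252144,  0.12286461]), 'wrist_torque': array([ 0.02695665, -0.02496634, -0.02272526]), 'grasp_force': 0.0, 'opening': 1.00128470164982}
```

View pics/top0.png

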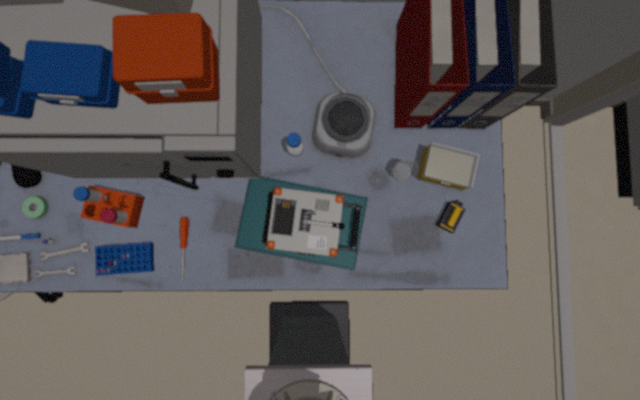

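View pics/side0.png

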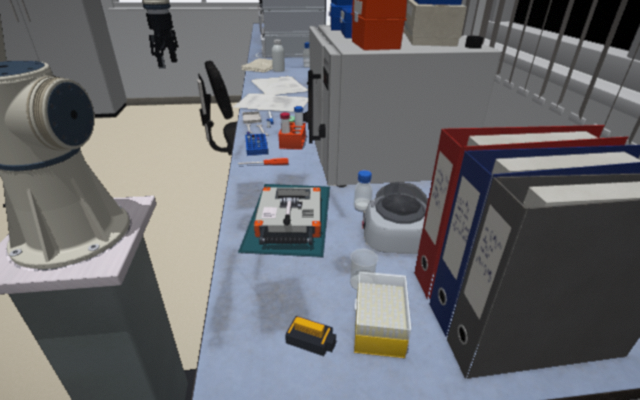

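The top view has the logger at about (305,222) with its handle toward image right (world -y), and the pack at (452,215). The side view has the pack's nose pointing to +x at (325,342). I'll zoom in next.

```bash
python3 - <<'E'
from h import *
z=np.load('/tmp/top.npz'); p=z['p'];W=cloud(z['d'],z['K'],z['T'])
a=cv2.resize(p[165:275,225:375],None,fx=5,fy=5,interpolation=cv2.INTER_CUBIC)
b=cv2.resize(p[185:245,430:475],None,fx=5,fy=5,interpolation=cv2.INTER_CUBIC)
c=np.zeros((550,800,3),np.uint8)
c[:,:]=0; a=cv2.resize(a,(560,411)); c[:411,:560]=a; c[:300,565:790]=b
c=np.clip(c.astype(float)*1.6,0,255).astype(np.uint8)
cv2.imwrite('pics/crop0.png',c[:,:,::-1])
hsv=cv2.cvtColor(p,cv2.COLOR_RGB2HSV)
def blobs(name,lo,hi,roi,zpl=None):
    m=cv2.inRange(hsv,lo,hi); k=np.zeros_like(m); k[roi[1]:roi[3],roi[0]:roi[2]]=1; m*=k
    n,l,s,cc=cv2.connectedComponentsWithStats(m)
    for i in range(1,n):
        if s[i,4]<12: continue
        q=W[l==i]; print(name,cc[i].round(1),s[i,4],np.nanmedian(q,0).round(1),cv2.minAreaRect(q[~np.isnan(q[:,0])][:,:2].astype(np.float32)))
blobs('orange',(3,150,90),(18,255,255),(225,165,375,275))
blobs('rib',(18,120,60),(35,255,255),(430,190,475,245))
blobs('mat',(80,80,30),(100,255,255),(225,165,375,275))
blobs('dark',(0,0,0),(180,255,52),(225,165,375,275))
blobs('packdark',(0,0,0),(180,255,60),(430,190,475,245))
E
```

```text
orange [276.9 190.6] 41 [591.9  77.1  39.4] ((590.8297119140625, 77.155029296875), (17.41375160217285, 16.342409133911133), 77.86632537841797)
orange [339.2 198.1] 32 [572.4 -76.3  39.8] ((572.5335083007812, -76.27384185791016), (15.287899017333984, 15.161168098449707), 0.905254065990448)
orange [270.1 244.9] 37 [457.3  92.7  38.7] ((457.21893310546875, 93.0433120727539), (14.999205589294434, 14.840646743774414), 89.99910736083984)
orange [332.9 252.2] 37 [439.7 -60.9  40.1] ((439.8854064941406, -60.85210037231445), (14.685746192932129, 15.261617660522461), 0.2867504954338074)
rib [452.6 217.2] 234 [ 525.2 -361.6   37. ] ((525.9984741210938, -363.6036376953125), (35.02006530761719, 67.69908905029297), 59.938175201416016)
mat [275.7 222.8] 2683 [509.2 120.2   2.3] ((515.7445068359375, 18.00579833984375), (306.26678466796875, 186.42893981933594), 79.22496795654297)
mat [357.  210.2] 332 [ 562.7 -127.5    2.8] ((521.5149536132812, -131.35092163085938), (150.19320678710938, 57.30579376220703), 12.83415699005127)
mat [346.7 226.5] 419 [501.2 -98.9   2.8] ((502.78826904296875, -96.23169708
[... 544 characters left out ...]
((501.1741027832031, -115.09463500976562), (19.759994506835938, 110.16757202148438), 81.90069580078125)
dark [341.  225.6] 25 [503.2 -79.6  57.2] ((504.3616943359375, -79.56459045410156), (12.08871841430664, 10.05497932434082), 0.2331240326166153)
packdark [457.  202.6] 22 [ 562.6 -377.8   22.4] ((562.3544311523438, -377.78961181640625), (18.89312171936035, 6.6241302490234375), 61.118629455566406)
packdark [444.8 214.2] 208 [ 533.4 -347.3   22.4] ((532.320068359375, -349.7149963378906), (18.761865615844727, 66.16299438476562), 60.46687316894531)
packdark [457.5 220.9] 25 [ 515.6 -376.5   24.5] ((517.497802734375, -378.0686950683594), (4.933935642242432, 47.36717987060547), 60.97031021118164)
```

View pics/crop0.png

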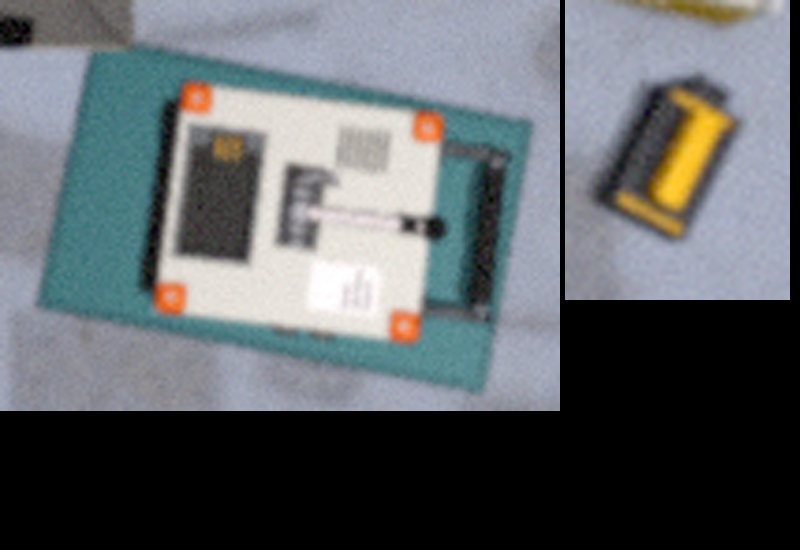

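The crop shows the pocket slot and the pack nose both facing image-up (+x). The logger's yaw is about -96.7° and the pack's about -120°. I'll refine the pocket, rib and hub.

```bash
python3 - <<'E'
from h import *
z=np.load('/tmp/top.npz'); p=z['p'];K=z['K'];T=z['T'];W=cloud(z['d'],K,T);hsv=cv2.cvtColor(p,cv2.COLOR_RGB2HSV)
C=lambda q:cv2.minAreaRect(q[:,:2].astype(np.float32))
R=W[190:245,430:475].reshape(-1,3)
for lo,hi in((36,50),(15,30)):
    q=R[(R[:,2]>lo)&(R[:,2]<hi)]; print('pack z',lo,len(q),np.median(q,0).round(1),q.mean(0).round(1),C(q))
# logger frame
ex=np.array([-.1165,-.9932]);ey=np.array([.9932,-.1165]);c=np.array([515.2,8.0])
L=W[165:275,225:375].reshape(-1,3); l=np.c_[(L[:,:2]-c)@ex+100,(L[:,:2]-c)@ey,L[:,2]]
f=(l[:,0]>15)&(l[:,0]<75)&(abs(l[:,1])<60)
q=l[f&(l[:,2]<32)];print('pocket',len(q),q.min(0).round(1),q.max(0).round(1),np.median(q,0).round(1)); s=q[q[:,1]<33]
print(s.mean(0), C(s)); n=q[q[:,1]>38]; print('slot',len(n),n.mean(0) if len(n) else '')
q=l[(l[:,2]>46)&(l[:,2]<80)&(l[:,0]>60)&(abs(l[:,1])<60)];print('leg+hub');print(q[np.argsort(q[:,0])][::3].round(1))
q=l[(l[:,0]>212)&(l[:,0]<240)&(l[:,2]>20)];print('handle',len(q),q.mean(0).round(1),np.percentile(q,[5,95],axis=0).round(1))
# dark pocket in rim plane, subpixel profiles
g=cv2.resize(cv2.GaussianBlur(cv2.cvtColor(p,cv2.COLOR_RGB2GRAY),(0,0),.6),None,fx=1,fy=1).astype(np.float32)
Ti=np.linalg.inv(T)
def pix(x,y,zz):
    w=np.r_[c+(x-100)*ex+y*ey,zz,1]; k=K@(Ti@w)[:3]; return k[:2]/k[2]
def prof(pts): 
    m=np.array([pix(*t) for t in pts],np.float32); return cv2.remap(g,m[:,0],m[:,1],cv2.INTER_LINEAR).ravel()
xs=np.arange(10,85,1.);print('x prof',dict(zip(xs.astype(int),np.mean([prof([(x,y,39) for x in xs]) for y in range(-22,23,4)],0).round().astype(int))))
ys=np.arange(-55,60,1.);print('y prof',dict(zip(ys.astype(int),np.mean([prof([(x,y,39) for y in ys]) for x in range(40,54,2)],0).round().astype(int))))
print('y prof off',dict(zip(ys.astype(int),np.mean([prof([(x,y,39) for y in ys]) for x in (28,30,62,64)],0).round().astype(int))))
E
```

```text
pack z 36 118 [ 527.8 -361.9   41.3] [ 527.7 -362.    41.1] ((527.1925048828125, -362.5196228027344), (14.2701997756958, 48.16031265258789), 61.70646286010742)
pack z 15 405 [ 528.4 -359.2   23.4] [ 529.4 -361.    23.2] ((531.5447998046875, -365.4433898925781), (45.688899993896484, 80.48995971679688), 61.13569259643555)
pocket 590 [ 21.4 -59.   13.4] [68.2 47.6 31.7] [44.3  3.6 18.9]
[44.4231769  -1.52244639 18.91102618] ((44.65055465698242, -12.933425903320312), (91.89704895019531, 46.4394645690918), 89.56840515136719)
slot 38 [44.5101099  43.00283092 19.36408252]
leg+hub
[[ 9.150e+01 -5.700e+00  5.520e+01]
 [ 9.270e+01  4.200e+00  5.350e+01]
 [ 9.310e+01  2.140e+01  5.350e+01]
 [ 9.360e+01 -3.000e+00  5.440e+01]
 [ 9.400e+01  1.400e+01  5.640e+01]
 [ 9.450e+01  9.400e+00  5.150e+01]
 [ 9.490e+01  6.800e+00  5.740e+01]
 [ 9.530e+01 -1.740e+01  5.450e+01]
 [ 9.550e+01 -1.980e+01  5.360e+01]
 [ 9.600e+01 -2.800e+00  5.690e+01]
 [ 9.640e+01  1.440e+01  5.460e+01]
 [ 9.690e+01 -9.900e+00  5.630e+01]
 [ 9.730e+01  7.000e+00  5.840e+01]
 [ 9.780e+01 -1.710e+01  5.930e+01]
 [ 9.800e+01 -1.
[... 11073 characters left out ...]
5): np.int64(52), np.int64(36): np.int64(57), np.int64(37): np.int64(61), np.int64(38): np.int64(65), np.int64(39): np.int64(68), np.int64(40): np.int64(70), np.int64(41): np.int64(71), np.int64(42): np.int64(72), np.int64(43): np.int64(73), np.int64(44): np.int64(75), np.int64(45): np.int64(77), np.int64(46): np.int64(81), np.int64(47): np.int64(86), np.int64(48): np.int64(94), np.int64(49): np.int64(102), np.int64(50): np.int64(110), np.int64(51): np.int64(118), np.int64(52): np.int64(124), np.int64(53): np.int64(127), np.int64(54): np.int64(129), np.int64(55): np.int64(129), np.int64(56): np.int64(128), np.int64(57): np.int64(126), np.int64(58): np.int64(124), np.int64(59): np.int64(121)}
```

step_arm(
  plan="0 0 -15.5 150 -380 0 0;0 0 -15.5 150 -380 0 0;0 0 -15.5 150 -380 0 0;0 0 -15.5 150 -380 0 0;0 0 -15.5 150 -380 0 0;0 0 -15.5 150 -380 0 0;0 0 -15.5 150 -380 0 0;0 0 -15.5 150 -380 0 0",
  force=40,
)

```text
clock: 0.9
eef_pos: [291.1, 234.2, 245.2]
tcp_rot: [3.141, 0.0, 2.639]
contact_force: [1.3, 0.9, 0.1]
opening: 0.999
grasp_force: 0.0
```

step_arm(
  plan="0 0 0 150 -380 0 0;0 0 0 150 -380 0 0;0 0 0 150 -380 0 0;0 0 0 150 -380 0 0;0 0 0 150 -380 0 0;0 0 0 150 -380 0 0;0 0 0 150 -380 0 0;0 0 0 150 -380 0 0",
)

```text
clock: 1.7
eef_pos: [438.0, -138.3, 245.2]
tcp_rot: [3.141, 0.0, 2.638]
contact_force: [0.4, 0.6, 0.2]
opening: 1.001
grasp_force: 0.0
```

step_arm(
  plan="0 0 0 89 -225 0 0;0 0 0 89 -225 0 0;0 0 0 89 -225 0 0;0 0 0 89 -225 0 0;0 0 0 89 -225 0 0;0 0 0 89 -225 -90 0;0 0 0 89 -225 -150 0;0 0 0 89 -225 -150 0",
)

```text
clock: 2.5
eef_pos: [526.7, -361.3, 93.4]
tcp_rot: [3.142, 0.0, 2.637]
contact_force: [0.9, -0.4, -1.2]
opening: 0.995
grasp_force: 0.0
```

```bash
python3 - <<'E'
from h import *
s=r.sense();print(s['eef_pos'],s['tcp_rot'])
p,d,K,T=grab('side','side1.png')
cv2.imwrite('pics/side1c.png',cv2.resize(p[220:380,220:420,::-1],None,fx=4,fy=3.75)[:600,:800])
E
```

```text
[ 526.68133373 -361.32988423   93.4423821 ] [3.14158962e+00 3.52505129e-04 2.63749756e+00]
```

View pics/side1c.png

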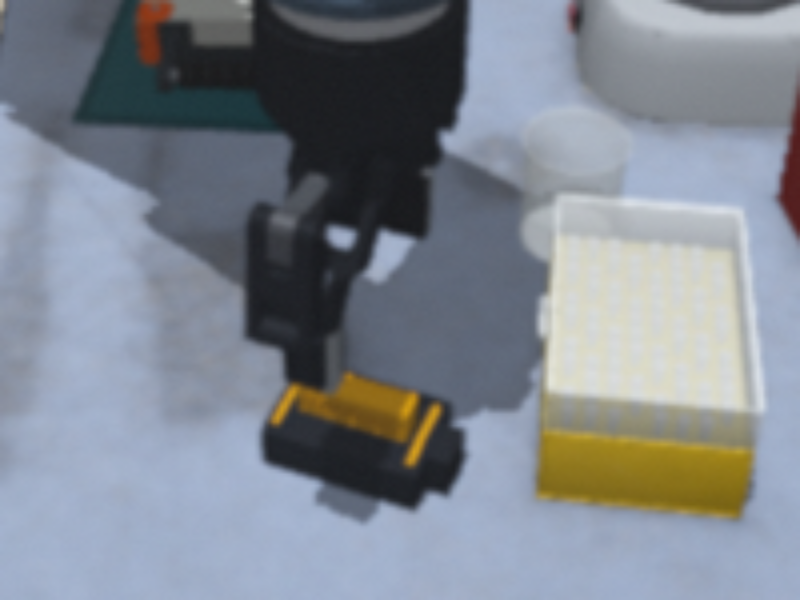

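The gripper straddles the rib's line correctly, with the rib at about (380,405) in the crop.

step_arm(
  plan="0 0 0 0.5 -0.5 -35 0;0 0 0 0.5 -0.5 -54 0;0 0 0 0.5 -0.5 -54 0;0 0 0 0.5 -0.5 -54 255;0 0 0 0.5 -0.5 -54 255;0 0 0 0.5 -0.5 -54 255;0 0 0 0.5 -0.5 -54 255;0 0 0 0.5 -0.5 -54 255",
)

```text
clock: 3.35
eef_pos: [527.8, -361.8, 42.2]
tcp_rot: [-3.141, 0.001, 2.638]
contact_force: [-3.7, 3.5, 25.2]
opening: 0.15
grasp_force: 42.4
```

step_arm(
  plan="0 0 0 0 0 0 255;0 0 0 0 0 0 255;0 0 0 0 0 0 255",
)

```text
clock: 3.65
eef_pos: [527.8, -361.8, 42.2]
tcp_rot: [-3.141, 0.001, 2.638]
contact_force: [0.1, 0.3, 6.8]
opening: 0.154
grasp_force: 40.2
```

step_arm(
  plan="0 0 0 0 0 50 255;0 0 0 0 0 100 255;0 0 22.1 -6 380 100 255;0 0 22.1 -6 380 100 255;0 0 22.1 -6 380 100 255;0 0 22.1 -6 380 100 255;0 0 22.1 -6 380 100 255;0 0 22.1 -6 380 100 255",
)

```text
clock: 4.45
eef_pos: [522.3, -59.7, 141.5]
tcp_rot: [3.142, 0.0, 3.024]
contact_force: [1.4, -0.2, -0.7]
opening: 0.148
grasp_force: 39.4
```

step_arm(
  plan="0 0 0 -2 123 0 255;0 0 0 -2 123 0 255;0 0 0 -2 123 0 255;0 0 0 -2 123 0 255",
)

```text
clock: 4.85
eef_pos: [520.5, 64.3, 141.4]
tcp_rot: [3.141, 0.0, 3.028]
contact_force: [-0.3, 1.0, -1.4]
opening: 0.149
grasp_force: 39.5
```

```bash
python3 - <<'E'
from h import *
s=r.sense();print(s['eef_pos'],s['tcp_rot'],s['contact_force'],s['opening'])
p,d,K,T=grab('side'); np.savez('/tmp/s2',p=p,d=d,K=K,T=T)
q,d,K,T=grab('top'); np.savez('/tmp/t2',p=q,d=d,K=K,T=T)
a=cv2.resize(p[110:270,220:360],(525,600));b=cv2.resize(q[165:275,240:320],(275,378))
c=np.zeros((600,800,3),np.uint8);c[:,:525]=a;c[:378,525:]=b
cv2.imwrite('pics/c2.png',c[:,:,::-1])
E
```

```text
[520.45740122  64.34743111 141.42421181] [3.14101697e+00 1.59013402e-04 3.02753968e+00] [-0.27962615  0.9520917  -1.41235621] 0.14921989668710176
```

View pics/c2.png

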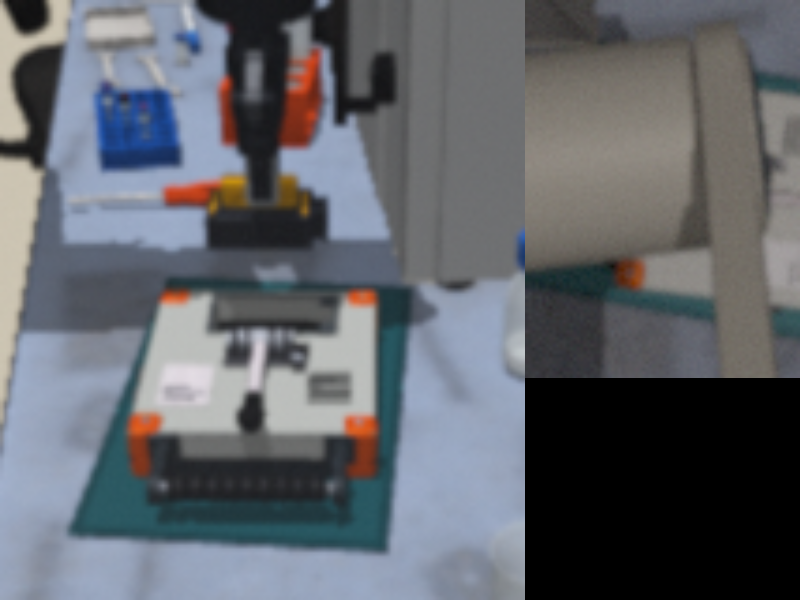

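```bash
python3 - <<'E'
from h import *
z=np.load('/tmp/s2.npz'); p=z['p'];W=cloud(z['d'],z['K'],z['T'])
ex=np.array([-.1165,-.9932]);ey=np.array([.9932,-.1165]);c=np.array([515.2,8.0])
L=W.copy(); L[...,0]=(W[...,:2]-c)@ex+100; L[...,1]=(W[...,:2]-c)@ey
f=(L[...,0]>0)&(L[...,0]<90)&(abs(L[...,1])<65)
b=L[f&(L[...,2]>96)&(L[...,2]<128)]
b2=b[np.abs(b[:,2]-110)<6]
print('blk',len(b2),np.percentile(b2,[0,1,50,99,100],axis=0).round(1)); 
front=b2[b2[:,0]>np.percentile(b2[:,0],60)]; print('front x',np.median(front[:,0]), front[:,1].min(),front[:,1].max())
h=np.histogram(b2[:,1],bins=np.arange(-50,56,4));print(h)
print('zmin',np.percentile(b[:,2],[0,2]))
for y in range(-48,60,4):
    q=b2[np.abs(b2[:,1]-y)<2]
    if len(q): print(y,np.median(q[:,0]).round(1),end='; ')
# pocket: points below rim
q=L[f&(L[...,2]<33)&(L[...,2]>10)]; print('\npocket',len(q),np.percentile(q,[1,50,99],axis=0).round(1))
q2=q[(q[:,0]<40)&(q[:,0]>15)];print(np.percentile(q2,[1,99],axis=0).round(1))
# orange & leg in side view
hsv=cv2.cvtColor(p,cv2.COLOR_RGB2HSV);m=cv2.inRange(hsv,(3,150,90),(18,255,255))
n,l,s,cc=cv2.connectedComponentsWithStats(m)
for i in range(1,n):
    if s[i,4]>15 and 200<cc[i][0]<340 and cc[i][1]>185: 
        t=L[(l==i)&(L[...,2]>36)]; print('orange',cc[i],t.mean(0).round(1),len(t))
E
```

```text
blk 140 [[ 50.2 -37.5 104.1]
 [ 51.5 -37.1 104.2]
 [ 64.9   1.8 110.1]
 [ 68.1  40.7 116. ]
 [ 68.7  40.8 116. ]]
front x 66.04456526188781 -37.106088578773516 31.196315180054015
(array([ 0,  0,  0,  8,  7,  5,  8,  5,  8,  9,  4, 10,  7,  5,  9,  7,  5,
        8,  4,  9,  8,  5,  9,  0,  0,  0]), array([-50, -46, -42, -38, -34, -30, -26, -22, -18, -14, -10,  -6,  -2,
         2,   6,  10,  14,  18,  22,  26,  30,  34,  38,  42,  46,  50,
        54]))
zmin [97.60329335 99.84437281]
-36 65.5; -32 64.4; -28 65.9; -24 64.8; -20 65.5; -16 65.8; -12 63.3; -8 65.2; -4 65.2; 0 64.9; 4 66.1; 8 65.3; 12 64.2; 16 65.6; 20 65.2; 24 63.5; 28 65.1; 32 59.7; 36 52.2; 40 52.9; 
pocket 201 [[ 18.9 -38.2  17.2]
 [ 23.5  -0.5  23.2]
 [ 42.3  39.7  32.8]]
[[ 18.9 -37.6  17.2]
 [ 36.7  39.8  32.8]]
orange [316.17391304 188.69565217] [24.3 63.7 40.1] 20
orange [257.35064935 227.61038961] [180.4 -69.5  39.7] 34
orange [316.33684211 228.4       ] [181.7  63.4  39.6] 41
```

step_arm(
  plan="0 0 0 0 -3 -30 255;0 0 0 0 -3 -50 255;0 0 0 0 -3 -57 255;0 0 0 0 -3 -59 255;0 0 0 0 -3 -60.5 255;0 0 0 0 -3 -60.5 255",
)

```text
clock: 5.55
eef_pos: [521.3, 58.2, 81.5]
tcp_rot: [3.141, 0.001, 3.024]
contact_force: [0.3, -1.0, -0.8]
opening: 0.154
grasp_force: 39.5
```

step_arm(
  plan="0 0 0 -0.6 3.2 0 255;0 0 0 -0.6 3.2 0 255;0 0 0 -0.6 3.2 0 255",
)

```text
clock: 5.85
eef_pos: [520.3, 61.9, 81.2]
tcp_rot: [3.141, 0.001, 3.024]
contact_force: [-0.2, 0.2, -0.7]
opening: 0.147
grasp_force: 39.5
```

step_arm(
  plan="0 0 0 0.4 -0.3 -1 255;0 0 0 0.4 -0.3 -2 255;0 0 0 0.4 -0.3 -2 255",
)

```text
clock: 6.15
eef_pos: [520.5, 61.4, 78.6]
tcp_rot: [-3.142, -0.0, 3.024]
contact_force: [1.0, 1.2, -1.2]
opening: 0.151
grasp_force: 39.5
```

step_arm(
  plan="0 0 0 0 0 -1.5 255;0 0 0 0 0 -3 255;0 0 0 0 0 -4 255;0 0 0 0 0 -4 255",
)

```text
clock: 6.55
eef_pos: [520.5, 61.4, 74.6]
tcp_rot: [-3.142, -0.0, 3.024]
contact_force: [-0.0, 0.4, -1.4]
opening: 0.149
grasp_force: 39.5
```

It has entered without contact, so I'll continue down.

step_arm(
  plan="0 0 0 0 0 -3 255;0 0 0 0 0 -6 255;0 0 0 0 0 -9 255;0 0 0 0 0 -11 255;0 0 0 0 0 -12 255;0 0 0 0 0 -12 255",
)

```text
clock: 7.15
eef_pos: [520.5, 61.4, 62.6]
tcp_rot: [-3.142, -0.0, 3.024]
contact_force: [1.2, -0.1, -1.0]
opening: 0.153
grasp_force: 39.4
```

step_arm(
  plan="0 0 0 0 0 -0.8 255;0 0 0 0 0 -1.5 255;0 0 0 0 0 -1.5 255",
)

```text
clock: 7.45
eef_pos: [520.5, 61.4, 61.3]
tcp_rot: [-3.142, 0.0, 3.024]
contact_force: [1.3, 0.1, -1.4]
opening: 0.15
grasp_force: 39.5
```

step_arm(
  plan="0 0 0 0 0 -0.5 255;0 0 0 0 0 -1 255;0 0 0 0 0 -1 255",
)

```text
clock: 7.75
eef_pos: [520.5, 61.4, 61.2]
tcp_rot: [3.142, 0.0, 3.024]
contact_force: [-3.3, -2.3, 12.4]
opening: 0.152
grasp_force: 41.2
```

The pack is seated, with contact at the expected height. I'll release it partially and retreat, then turn and move toward the leg ball.

step_arm(
  plan="0 0 0 0 0 0.8 150;0 0 0 0 0 0.8 150;0 0 0 0 0 0.8 150;0 0 0 0 0 0.8 150;0 0 0 0 0 10 150;0 0 0 0 0 40 150;0 0 0 0 0 80 150;0 0 0 0 0 80 150",
)

```text
clock: 8.55
eef_pos: [523.6, 61.7, 145.3]
tcp_rot: [3.14, 0.008, 3.024]
contact_force: [-0.6, 0.6, -0.8]
opening: 0.408
grasp_force: 0.0
```

step_arm(
  plan="0 0 -90 -15.5 -142 0 100;0 0 -90 -15.5 -142 0 100;0 0 -90 -15.5 -142 0 100;0 0 -90 -15.5 -142 0 100;0 0 -90 -15.5 -142 0 100;0 0 -90 -15.5 -142 0 100;0 0 -90 -15.5 -142 0 100;0 0 -90 -15.5 -142 0 100",
)

```text
clock: 9.35
eef_pos: [504.8, -80.7, 140.2]
tcp_rot: [-3.141, -0.0, 1.818]
contact_force: [-0.4, -0.1, 0.1]
opening: 0.608
grasp_force: 0.0
```

step_arm(
  plan="0 0 -22 0 0 0 100;0 0 -22 0 0 0 100;0 0 -22 0 0 0 100",
)

```text
clock: 9.65
eef_pos: [504.8, -80.6, 140.2]
tcp_rot: [-3.141, 0.0, 1.434]
contact_force: [0.1, -0.5, -1.1]
opening: 0.609
grasp_force: 0.0
```

```bash
python3 - <<'E'
from h import *
s=r.sense();print(s['eef_pos'],s['tcp_rot'],s['contact_force'],s['opening'],s['qpos'])
p,d,K,T=grab('top'); np.savez('/tmp/t3',p=p,d=d,K=K,T=T)
W=cloud(d,K,T)
q,*_=grab('side')
a=cv2.resize(q[110:270,220:360],(525,600));b=cv2.resize(p[165:275,240:320],(275,378))
c=np.zeros((600,800,3),np.uint8);c[:,:525]=a;c[:378,525:]=b
cv2.imwrite('pics/c3.png',c[:,:,::-1])
E
```

```text
[504.7952966  -80.6031089  140.22116182] [-3.14135273e+00  2.40990702e-05  1.43429635e+00] [ 0.07536286 -0.53266431 -1.1049146 ] 0.6087536190492693 [-1.61253228e-01  3.11000931e-01  1.96789732e+00 -3.95260077e-05
  8.62933655e-01 -2.47275464e-02]
```

View pics/c3.png

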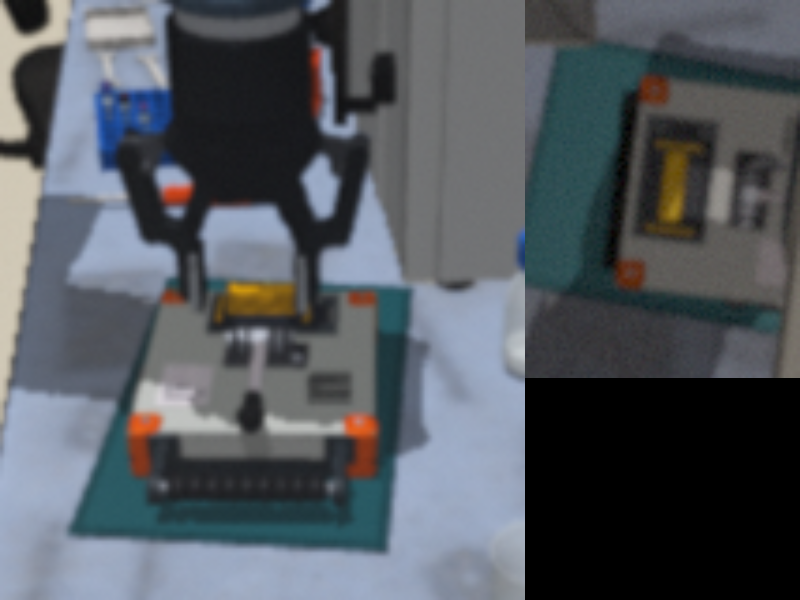

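The pack sits flat in the pocket. The ball is at about (252,405) in the crop and the fingers are centred over it.

step_arm(
  plan="0 0 1.1 0 0 -40 100;0 0 1.1 0 0 -75 100;0 0 1.1 0 0 -82 100;0 0 1.1 0 0 -82 255;0 0 1.1 0 0 -82 255;0 0 1.1 0 0 -82 255;0 0 1.1 0 0 -82 255;0 0 1.1 0 0 -82 255",
  force=25,
)

```text
clock: 10.55
eef_pos: [505.5, -80.7, 59.4]
tcp_rot: [3.14, 0.0, 1.459]
contact_force: [-3.3, -0.0, 7.6]
opening: 0.183
grasp_force: 24.7
```

step_arm(
  plan="0 0 0 0.2 1.7 17.5 255;0 0 0 1 8.7 38 255;0 0 0 2.4 20.6 56.7 255;0 0 0 4.3 36.5 71.6 255;0 0 0 6.5 55.7 82 255;0 0 0 9 76.9 87.4 255;0 0 0 11.6 98.6 87.3 255;0 0 0 13.6 115.6 83.3 255",
)

```text
clock: 11.35
eef_pos: [518.2, 36.2, 142.9]
tcp_rot: [3.142, -0.001, 1.459]
contact_force: [-0.3, -0.7, -0.3]
opening: 0.071
grasp_force: 0.2
```

```bash
python3 - <<'E'
from h import *
q,d,K,T=grab('side'); np.savez('/tmp/s4',p=q,d=d,K=K,T=T)
cv2.imwrite('pics/c4.png',cv2.resize(q[110:270,220:360],(525,600))[:,:,::-1])
print(r.sense()['opening'],r.sense()['grasp_force'])
E
```

```text
0.003663874074717315 0.36700665164971724
```

View pics/c4.png

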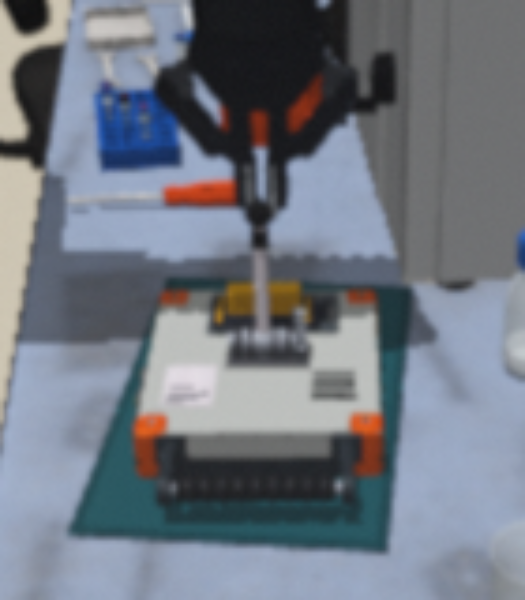

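step_arm(
  plan="0 0 0 0 0 30 255;0 0 0 0 0 60 255;0 0 0 0 0 60 255;0 0 0 0 0 60 255",
)

```text
clock: 11.8
eef_pos: [519.3, 35.0, 202.5]
tcp_rot: [3.139, -0.001, 1.459]
contact_force: [0.5, 0.2, -0.0]
opening: -0.003
grasp_force: 0.0
```

```bash
python3 - <<'E'
from h import *
print(r.sense()['contact_force'],r.sense()['clock'])
q,d,K,T=grab('side'); np.savez('/tmp/s5',p=q,d=d,K=K,T=T)
p,d2,K2,T2=grab('top'); np.savez('/tmp/t5',p=p,d=d2,K=K2,T=T2)
a=cv2.resize(q[110:270,220:360],(525,600));b=cv2.resize(p[165:275,240:320],(275,378))
c=np.zeros((600,800,3),np.uint8);c[:,:525]=a;c[:378,525:]=b
cv2.imwrite('pics/c5.png',c[:,:,::-1])
E
```

```text
[ 0.45595608  0.1988195  -0.02876435] 11.8
```

View pics/c5.png

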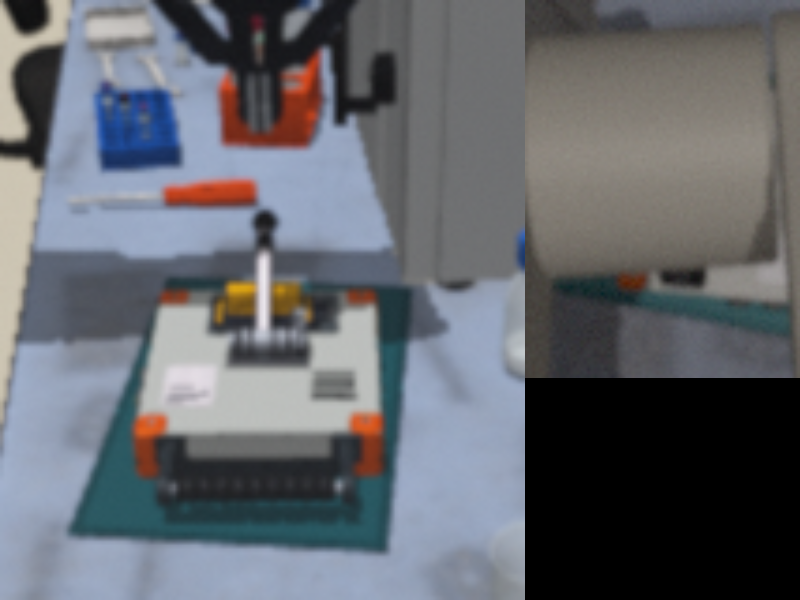

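The leg now stands out, with the ball at about (264,222) in the crop. I'll measure its angle and re-measure the handle.

```bash
python3 - <<'E'
from h import *
ex=np.array([-.1165,-.9932]);ey=np.array([.9932,-.1165]);c=np.array([515.2,8.0])
for f in('s2','s5'):
    z=np.load(f'/tmp/{f}.npz'); p=z['p'];W=cloud(z['d'],z['K'],z['T'])
    L=W.copy(); L[...,0]=(W[...,:2]-c)@ex+100; L[...,1]=(W[...,:2]-c)@ey
    hsv=cv2.cvtColor(p,cv2.COLOR_RGB2HSV);m=cv2.inRange(hsv,(3,150,90),(18,255,255))
    n,l,s,cc=cv2.connectedComponentsWithStats(m)
    for i in range(1,n):
        if s[i,4]>15 and 200<cc[i][0]<340 and cc[i][1]>185:
            t=W[(l==i)&(W[...,2]>36)]; print(f,'orange',cc[i].round(1),t.mean(0).round(1))
    q=W[(L[...,0]>205)&(L[...,0]<240)&(abs(L[...,1])<65)&(L[...,2]>22)&(L[...,2]<45)]
    print(f,'handle',len(q),q.mean(0).round(1),cv2.minAreaRect(q[:,:2].astype(np.float32)), cv2.fitLine(q[:,:2].astype(np.float32),cv2.DIST_HUBER,0,.01,.01).ravel())
    q=L[(L[...,0]>0)&(L[...,0]<130)&(abs(L[...,1])<12)&(L[...,2]>66)&(L[...,2]<170)]
    if f=='s5': print('leg',len(q)); print(q[np.argsort(q[:,2])][::8].round(1))
E
```

```text
s2 orange [316.2 188.7] [587.3  75.7  40.1]
s2 orange [257.4 227.6] [436.9 -63.7  39.7]
s2 orange [316.3 228.4] [568.7 -80.5  39.6]
s2 handle 416 [ 497.  -120.1   31.3] ((497.7826843261719, -112.74114227294922), (31.280353546142578, 116.03973388671875), 82.98350524902344) [ 9.92839456e-01 -1.19456336e-01  4.95544403e+02 -1.21632095e+02]
s5 orange [258.9 227.6] [440.3 -65.4  39.7]
s5 orange [318.1 227.5] [572.5 -78.1  39.8]
s5 handle 409 [ 501.3 -120.6   31.2] ((502.5505676269531, -113.20591735839844), (31.047096252441406, 115.24040985107422), 84.01863861083984) [ 9.9479169e-01 -1.0192894e-01  5.0261136e+02 -1.2268790e+02]
leg 107
[[ 84.8  -0.8  66.3]
 [ 83.3  -0.8  71.2]
 [ 68.9  -4.   74.2]
 [ 71.5   1.3  78.6]
 [ 57.8   0.6  82.3]
 [ 43.9   2.5  86.1]
 [ 39.7  -7.8  89.5]
 [ 44.3  -2.4  92. ]
 [ 39.5  -0.   95.1]
 [ 34.8  -2.7  98.3]
 [ 35.2  -7.7 101.4]
 [ 27.9   2.1 103.3]
 [ 27.7  -8.  106. ]
 [ 26.1  -5.5 108. ]]
```

The leg is at about 2.53 rad, on its stop. The logger turned about 1° and shifted about 4 mm in x. Next is the handle, gripped from above closing along the logger's x.

step_arm(
  plan="0 0 60 -15 -152.5 0 150;0 0 60 -15 -152.5 0 150;0 0 60 -15 -152.5 0 150;0 0 60 -15 -152.5 0 150;0 0 60 -15 -152.5 0 150;0 0 60 -15 -152.5 0 150;0 0 60 -15 -152.5 -40 150;0 0 60 -15 -152.5 -80 150",
)

```text
clock: 12.7
eef_pos: [504.0, -117.9, 120.7]
tcp_rot: [3.141, 0.002, 2.511]
contact_force: [0.1, 0.3, -0.4]
opening: 0.412
grasp_force: 0.0
```

step_arm(
  plan="0 0 30.9 0 0 0 150;0 0 30.9 0 0 0 150;0 0 30.9 0 0 0 150;0 0 30.9 0 0 0 150;0 0 30.9 0 0 0 150",
)

```text
clock: 13.2
eef_pos: [502.8, -117.4, 120.5]
tcp_rot: [3.141, -0.002, 3.047]
contact_force: [-0.2, 0.2, -0.4]
opening: 0.413
grasp_force: 0.0
```

```bash
python3 - <<'E'
from h import *
s=r.sense();print(s['eef_pos'],s['tcp_rot'],s['opening'])
p,d2,K2,T2=grab('top'); q,d,K,T=grab('side')
hsv=cv2.cvtColor(p,cv2.COLOR_RGB2HSV);m=cv2.inRange(hsv,(3,150,70),(18,255,255));W=cloud(d2,K2,T2)
n,l,st,cc=cv2.connectedComponentsWithStats(m)
for i in range(1,n):
    if st[i,4]>12 and 225<cc[i][0]<375 and 165<cc[i][1]<275: print(cc[i].round(1),np.nanmean(W[l==i],0).round(1))
a=cv2.resize(q[110:270,220:360],(525,600));b=cv2.resize(p[165:275,240:320],(275,378))
c=np.zeros((600,800,3),np.uint8);c[:,:525]=a;c[:378,525:]=b
cv2.imwrite('pics/c6.png',c[:,:,::-1])
E
```

```text
[ 502.84406009 -117.43283288  120.50891296] [ 3.14132727e+00 -1.86072740e-03  3.04678417e+00] 0.41313387259072615
[276.  190.9] [590.   79.3  40.2]
[338.7 197. ] [575.1 -75.7  39.8]
[270.5 244.8] [457.8  91.8  39.5]
[334.1 251.1] [443.2 -62.2  60.1]
```

View pics/c6.png

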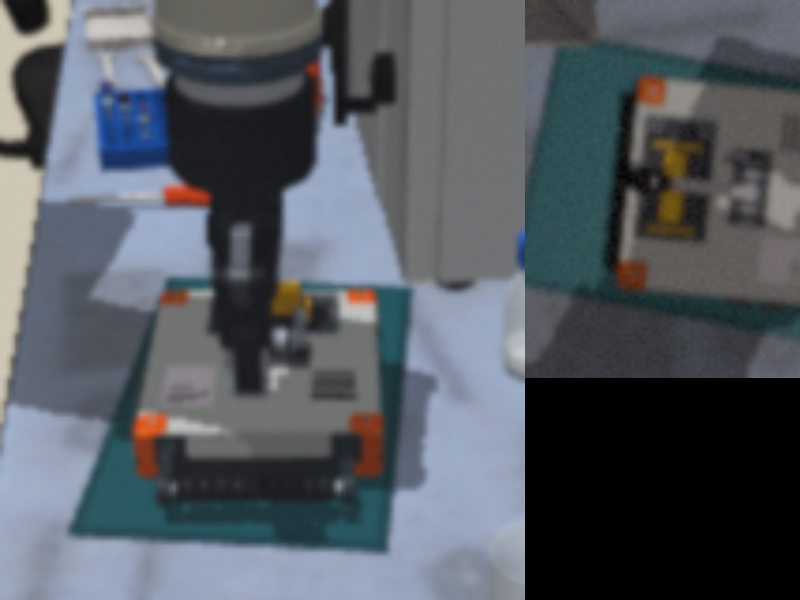

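The gripper is over the handle and the leg is at its stop. The remeasured corners put the handle at (504.3, -117.1).

step_arm(
  plan="0 0 0 1 0 -45 150;0 0 0 1 0 -80 150;0 0 0 1 0 -94 150;0 0 0 1 0 -94 150",
  force=40,
)

```text
clock: 13.7
eef_pos: [503.0, -117.2, 25.9]
tcp_rot: [3.141, -0.004, 3.044]
contact_force: [0.1, 0.2, 0.2]
opening: 0.413
grasp_force: 0.0
```

step_arm(
  plan="0 0 0 0 0 0 255;0 0 0 0 0 0 255;0 0 0 0 0 0 255;0 0 0 0 0 0 255;0 0 0 0 0 0 255;0 0 0 0 0 0 255",
  force=60,
)

```text
clock: 14.3
eef_pos: [505.5, -117.7, 28.8]
tcp_rot: [-3.141, 0.002, 3.046]
contact_force: [-1.4, 1.2, 8.6]
opening: 0.164
grasp_force: 59.4
```

step_arm(
  plan="0 0 0 0 1 22 255;0 0 0 0.5 5 44 255;0 0 0 1 11 64 255;0 0 0 2 19.5 84 255;0 0 0 3 30 103 255;0 0 0 4 43 120 255;0 0 0 5.5 58 136 255;0 0 0 7 74.5 151 255",
)

```text
clock: 15.1
eef_pos: [511.1, -42.4, 179.3]
tcp_rot: [3.141, -0.0, 3.045]
contact_force: [0.6, 1.3, -6.3]
opening: 0.157
grasp_force: 59.0
```

step_arm(
  plan="0 0 0 1.8 18.3 13.5 255;0 0 0 3.7 38 25.5 255;0 0 0 5.7 59 35 255;0 0 0 7.8 81 44 255;0 0 0 10 103.5 50 255;0 0 0 12.2 127 54 255;0 0 0 14.5 150 57 255;0 0 0 14.5 150 57 255",
)

```text
clock: 15.9
eef_pos: [525.6, 109.1, 235.4]
tcp_rot: [3.141, -0.001, 3.047]
contact_force: [0.2, 0.7, -8.0]
opening: 0.159
grasp_force: 58.8
```

step_arm(
  plan="0 0 0 0 0 0 255;0 0 0 0 0 0 255;0 0 0 0 0 0 255;0 0 0 0 0 0 255;0 0 0 0 0 0 255;0 0 0 0 0 0 255;0 0 0 0 0 0 255;0 0 0 0 0 0 255",
)

```text
clock: 16.7
eef_pos: [526.1, 107.0, 235.6]
tcp_rot: [-3.142, 0.0, 3.046]
contact_force: [-0.4, 0.1, -8.8]
opening: 0.162
grasp_force: 58.6
```

```bash
python3 - <<'E'
from h import *
s=r.sense();print(s['eef_pos'],s['tcp_rot'],s['opening'],s['contact_force'])
p,d2,K2,T2=grab('top','t7.png'); q,d,K,T=grab('side'); np.savez('/tmp/s7',p=q,d=d,K=K,T=T)
cv2.imwrite('pics/c7.png',cv2.resize(q[60:260,200:400],(600,600))[:,:,::-1])
E
```

```text
[526.1001463  106.97182211 235.60371316] [-3.14158899e+00  5.48457840e-05  3.04573575e+00] 0.162215801569505 [-0.37580522  0.11475774 -8.84309335]
```

View pics/c7.png

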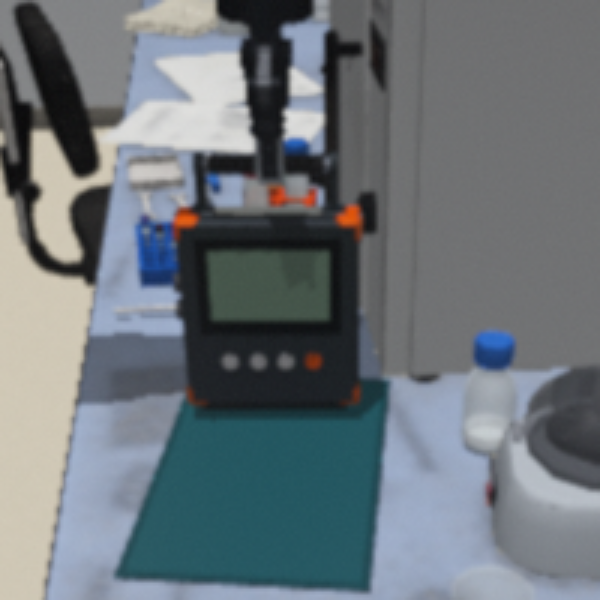

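The logger is hanging upright, with its full weight of about 8.8 N on the arm. I'll check the tilt from the face plane, then lower it.

```bash
cat > tilt.py <<'E'
from h import *
def tilt():
    q,d,K,T=grab('side'); W=cloud(d,K,T)
    g=W[135:190,267:312].reshape(-1,3); g=g[(g[:,2]>40)&(g[:,2]<185)&(abs(g[:,1]-100)<60)]
    A=np.c_[g[:,0],g[:,2],np.ones(len(g))]
    for _ in range(3):
        k=np.linalg.lstsq(A,g[:,1],rcond=None)[0]; e=abs(A@k-g[:,1]); A=A[e<6];g=g[e<6]
    print('face n',len(g),'dy/dz',k[1].round(4),'dy/dx',k[0].round(3)); s=r.sense(); print(s['eef_pos'],s['contact_force'],s['clock'])
E
python3 -c "from tilt import *; tilt()"
```

```text
face n 2292 dy/dz -0.0079 dy/dx -0.095
[526.10972368 107.02224822 235.58369302] [-0.43619983  0.99778121 -8.35756664] 16.85
```

step_arm(
  plan="0 0 0 0 0 -1 255;0 0 0 0 0 -2 255;0 0 0 0 0 -3 255;0 0 0 0 0 -3 255;0 0 0 0 0 -3 255",
)

```text
clock: 17.35
eef_pos: [526.1, 107.0, 232.5]
tcp_rot: [-3.141, -0.0, 3.046]
contact_force: [-1.2, 0.3, -8.1]
opening: 0.164
grasp_force: 58.6
```

Plumb to within 0.5°. I'll keep lowering gently.

step_arm(
  plan="0 0 0 0 0 -0.5 255;0 0 0 0 0 -1 255;0 0 0 0 0 -1 255",
)

```text
clock: 17.65
eef_pos: [526.1, 107.0, 231.5]
tcp_rot: [-3.142, -0.0, 3.046]
contact_force: [-0.4, 1.5, -8.4]
opening: 0.157
grasp_force: 58.6
```

step_arm(
  plan="0 0 0 0 0 -0.3 255;0 0 0 0 0 -0.6 255;0 0 0 0 0 -0.6 255",
)

```text
clock: 17.95
eef_pos: [526.2, 107.0, 231.1]
tcp_rot: [3.142, 0.0, 3.046]
contact_force: [0.3, 0.1, -8.5]
opening: 0.16
grasp_force: 58.6
```

step_arm(
  plan="0 0 0 0 0 -0.3 255;0 0 0 0 0 -0.6 255;0 0 0 0 0 -0.6 255",
)

```text
clock: 18.25
eef_pos: [526.5, 107.1, 230.9]
tcp_rot: [3.141, 0.001, 3.046]
contact_force: [0.1, 0.4, -2.4]
opening: 0.161
grasp_force: 59.2
```

step_arm(
  plan="0 0 0 0 0 -0.3 255;0 0 0 0 0 -0.6 255;0 0 0 0 0 -0.6 255",
)

```text
clock: 18.55
eef_pos: [526.7, 107.2, 230.8]
tcp_rot: [3.141, 0.002, 3.046]
contact_force: [-2.0, 1.1, 6.5]
opening: 0.162
grasp_force: 60.0
```

step_arm(
  plan="0 0 0 0 0 0.4 255;0 0 0 0 0 0.4 255;0 0 0 0 0 0.4 255;0 0 0 0 0 0.4 255;0 0 0 0 0 0.4 255;0 0 0 0 0 0.4 255;0 0 0 0 0 0.4 255;0 0 0 0 0 0.4 255",
)

```text
clock: 19.35
eef_pos: [526.6, 107.1, 230.8]
tcp_rot: [3.141, 0.001, 3.046]
contact_force: [-1.2, 0.2, 5.8]
opening: 0.16
grasp_force: 60.0
```

```bash
python3 -c "
from tilt import *
tilt(); tilt()
q,d,K,T=grab('top'); cv2.imwrite('pics/c8.png',cv2.resize(q[150:270,180:360],(750,500))[:,:,::-1])"
```

```text
face n 2313 dy/dz -0.0043 dy/dx -0.097
[526.55253154 107.10610583 230.77237241] [-1.20513125  0.55215723  5.76858921] 19.4
face n 2313 dy/dz -0.004 dy/dx -0.097
[526.56940242 107.1190981  230.7863124 ] [-1.02333436  0.31041646  6.66688444] 19.45
```

View pics/c8.png

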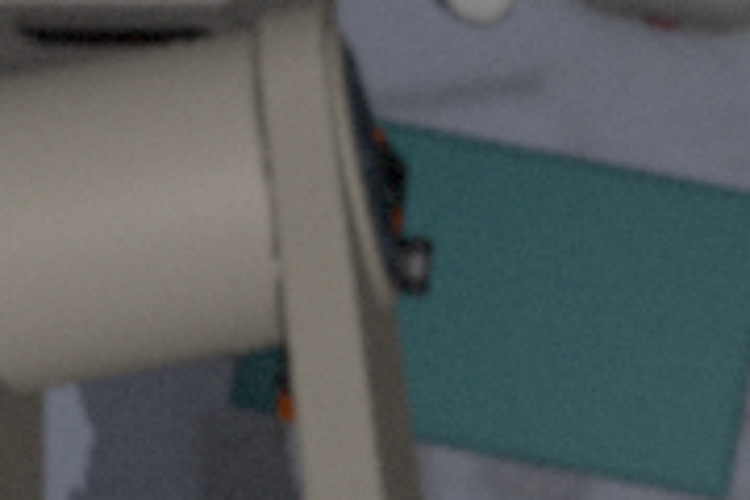

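The logger stands within 0.3° of vertical, at rest with its foot pressed on the mat. The arm hides the leg in this last view. Handing in.

```bash
python3 -c "from rig import r; print(r.sign_off())"
```

```text
the job is handed in; nothing more can be done
None
```

The job is handed in at 19.5 s on the robot's clock, with no verdict returned: the pack is seated, the leg measured about 2.53 rad (at its stop) before the lift, and the logger stands upright within 0.3°, foot pressing the mat at about 14 N and handle gripped at 60 N; the arm hid the leg and pack in the last view, so I could not recheck them.

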